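Load the indicator bottle through the sprung flaps of the dosing dock

TASK

Load the white-capped amber bottle into the dosing dock: push it upright down through the two sprung dust flaps in the top until it sits firmly on the springy seat at the bottom of the well, feeling for the seat and pressing only gently, then let go and come out so that both flaps spring shut over it. Leave the black-capped bottle and everything else where it stands.

Things in the scene. Friction and masses are not known exactly. Their poses are not given: they have to be found in the camera images.
- bottle_white: The bottle to load: amber glass, white cap, 37 mm diameter, 86 mm tall, about 70 g. Origin: centre of the underside, z up. Body up to z = 58 mm, thin neck, cap of 26 mm diameter from z = 65 to 86 mm (fixed on; grasp it there).
- bottle_black: A bottle of the same shape, 84 mm tall, with a black cap; not to be used. Origin: centre of the underside. It and the white-capped one stand in either order on the right-hand worktop.
- dock: The dosing dock: a white housing, 110 (x) x 140 (y) x 150 mm high, fixed, blue front panel on its -x face. Origin: centre of the underside, z up. From the top an upright throat, 52 mm (x) x 96 mm (y), goes down to z = 75 mm: room for fingers that close along the dock's y axis and hold the cap, and to open them 15 mm. All heights z below are above this origin.
- dock_mouth (a point): Centre of the throat at the level of the flaps, z = 146 mm, 4 mm below the top edge; axes as the dock's. The seated bottle's cap lies 27 to 47 mm below this. A bulky gripper may strike the housing if it holds the cap that deep: let go once the bottle stands on the lift and press the cap the rest of the way with shut fingertips, which push the flaps open again.
- dock_well (a point): Centre of the mouth of the lower well, z = 75 mm: 40 x 40 mm, rounded 4 mm edge, guides the bottle. In it the bottle first meets a friction-braked lift at z = 45 mm, which carries its underside: it sinks only when pushed (about 5 N), stays where it is left and does not spring back.
- dock_floor (a point): Centre of the well's floor plate, z = 6 mm. Above it, in the middle of the lift, the seat: a rubber pad with 2 mm of spring travel (rising to 6 N), then solid. Its height, different each time, cannot be seen: unpressed top anywhere from 9 to 27 mm above this point; only the rise in force tells. A push of 5 to 12 N more than the lift's force is right; over 30 N on the seat damages it.
- flap_near (a joint): Sprung grey flap, 24 x 94 x 3 mm, hinged on the -x edge of the throat; 0 is shut (level), grows to 1.5 rad as its free edge is pushed down. Its spring (about 0.6 N at the free edge, 3 N fully open) shuts it as soon as nothing is in its way; the seated bottle lies just clear below the flaps.
- flap_far (a joint): The other flap, alike, hinged on the +x edge of the throat; the two meet in the middle.
- salt_jar: Bystander: jar with a blue lid, 76 mm diameter, 106 mm tall. Origin: centre of the underside.
- beaker: Bystander: glass beaker, 72 mm diameter, 92 mm tall. Origin: centre of the underside.

How it is judged:
On the way:
1. the white-capped bottle goes down upright between the flaps and holds both open (value of joint each of flap_near, flap_far above 0.6 rad and horizontal distance between bottle_white and dock_mouth below 0.012 m and angle between bottle_white's own z axis and vertical below 0.25 rad), for 0.1 s.
At the end, for the whole second after the job is handed in: The white-capped bottle stands upright (within 0.12 rad) and at rest in the dock's well, bearing on the seat with at least 0.3 N, and both flaps are shut over it (within 0.08 rad) (contact force between bottle_white and seat_c0 above 0.3 N and horizontal distance between bottle_white and dock below 0.008 m and angle between bottle_white's own z axis and vertical below 0.12 rad and value of joint each of flap_near, flap_far below 0.08 rad and linear speed of bottle_white below 0.02 m/s); the robot touches nothing.
It fails at once if the seat is loaded with more than 30 N (contact force between bottle_white and seat_c0 above 30 N).
It fails at once if the black-capped bottle is moved by more than 20 mm (distance of bottle_black from where it was at the start of the episode above 0.02 m).
It fails at once if the jar or the beaker is moved by more than 20 mm (distance of any of salt_jar, beaker from where it was at the start of the episode above 0.02 m).
It also fails if it takes over 58 s, if anything falls off the work surface, if the arm or the gripper's body presses on something with over 40 N, if the wrist force passes 120 N, or if a joint passes its speed limit or range.

ROBOT

A 6-joint arm with a two-finger parallel gripper is mounted at the origin on a cart in front of the work surface, level with it; the furniture and walls round the work are solid. World frame = base frame: x ahead of the robot, y to its left, z up, the work surface at z = 0. Lengths are in m, angles in rad, forces in N, time in s.
With the tool pointing down it reaches from about 0.325 to 0.9 m from the base axis. Payload 3.5 kg.
Tool frame: the origin (TCP) lies between the finger pads; the fingertips stand 11 mm ahead of it and the grasp point (between the pads) lies 8 mm behind it; z points along the fingers, y is the line along which they close (so a half turn about z gives the same grasp; the last joint's range is limited). The gripper opens to 85 mm and grips with 20 to 120 N. Pads are 22 mm wide; open, the fingers measure 114 mm over their backs; the gripper's body (76 mm by 85 mm) begins 54 mm behind the grasp point. The pads swing forward as they close: fully open they stand 13 mm farther back than shut.
Start: joints at [-1.24, 0.276, -0.026, 1.268, 0, 1.467], TCP at [0.263, -0.567, 0.242] pointing down, gripper open.
Joint ranges: [-3.12, 3.12], [-0.85, 1.88], [-1.08, 1.24], [-1.95, 2.15], [-1.57, 1.53], [-3.14, 3.14]. Speed limits (rad/s): [2.57, 2.57, 3.14, 3.14, 3.14, 3.14].

INTERFACE

Orientations are given as a unit quaternion [x, y, z, w].
In Python, from bench import ctrl gives the robot as it stands.
- The arm moves only by the shell command python3 -m pendant 'ROWS' [FORCE]. ROWS is JSON, a list of rows, each a list of 3 entries, a list of its own where there are three numbers: the shift along the tool's x, y, z in m, then the turn about the tool's z in degrees, then the opening in per cent of the stroke, from 0 (shut) to 100 (fully open). A call has exactly 10 rows; each row is the pose to reach, as a shift and turn from the pose commanded when the call began, along the tool's axes at that moment; what a row does not reach only later rows make up. A row lasts 1/10 s, in which the tool goes at most 50 mm and 8.59 degrees, less where a joint would pass 70% of its speed; a pose out of reach is approached as far as the arm can. A call with a gripper value outside its range is refused whole. The fingers move at their own pace and stop on an object; FORCE is the grip in N (left out, the last holds). Time passes only in rows, so rows that repeat a pose let the fingers close, or fill a call up. It gives the time, the measured TCP pose, the force, the opening and the grip force at its end, in the units of the state.
- ctrl.get_state(): the state, without advancing time (a new reading comes with each control period).
- ctrl.grab_frame(name): name is "scene" or "top" or "wrist"; returns a dict with "frame" (400x640x3 uint8, red, green, blue), "depth" (400x640 float32, m along the optical axis (not along the pixel's ray), 0 where there is no reading), "mtx" (3x3 intrinsics, pixels), "view" (4x4, takes a point from world to camera coordinates); the wrist camera has in their place "tool_from_camera" (4x4, takes a point from camera to tool coordinates, whose origin is the TCP and whose axes are the flange's). Camera axes: x right, y up, looking along -z (the intrinsics and any distortion apply to the point x, -y, -z); pixel columns grow to the right and rows downward; lengths in m; the calibration is good to about 2 mm. A picture is of the moment at which its call begins: read the wrist's pose just before it.
- ctrl.hand_in(): hands the job in; it is judged then, once.
Trained networks look in a picture, given as the dict that the camera call returned (one of the last four; its "shot" number tells which), for a name from the list of things; names that differ only in an ending like _2 or _b are one class to them, and where a whole thing is asked for, a point or a joint stands for the part that bears it (a point fixed in the world has none). Each returns a list of dicts, best first, with "score" (0 to 1); they miss things now and then, are a little off and sometimes report something else, mostly with a low value. They report only what shows in the picture. A call takes as long as a camera call.
- ctrl.search_frame(picture, thing): "position" ([x, y, z] in m, in world coordinates, good to about 4 mm: the middle of the surface that is visible of it).
The state is a dict: "clock": time; "joints": joint angles; "dq": joint speeds; "tau": joint torques, N m; "tool_pos": TCP position; "orientation": TCP orientation; "wrist_force": force on the tool from outside, world axes, zero at the start; "ft_torque": the same for the moment, N m; "width": finger opening in m; "finger_force": force on a finger pad.
Only numpy, scipy, OpenCV 4.12 (cv2) and the standard library are available. Lean on these libraries where they do the work, as an engineer would, in place of code of your own. Each camera call takes 0.05 s, during which the arm holds its last target. There are 200 camera calls.

## Working session

There is one attempt and no reset: what is moved stays moved. The work goes in short steps, Python scripts to look and compute and a shell command to move; the robot and the scene stay as the last step left them, time stands still between calls to the robot, and variables do not carry over. Pictures are saved under pics/ and viewed, at most 10 in all, crops included, and the job is handed in when it is done.

```bash
mkdir -p pics; ls
python3 - <<'E'
from bench import ctrl
import cv2, numpy as np
s=ctrl.get_state(); print({k:np.round(v,3) for k,v in s.items()})
for n in ["scene","top"]:
    p=ctrl.grab_frame(n); cv2.imwrite(f"pics/{n}1.png",p["frame"][:,:,::-1])
    for t in ["bottle_white","bottle_black","dock","salt_jar","beaker","flap_near","flap_far","dock_mouth"]:
        try: print(n,t,[(np.round(d["position"],4).tolist(),round(d["score"],2)) for d in ctrl.search_frame(p,t)][:3])
        except Exception as e: print(n,t,e)
E
```

```text
pics
{'clock': np.float64(0.0), 'joints': array([-1.24 ,  0.277, -0.028,  1.268,  0.   ,  1.467]), 'dq': array([ 0.   , -0.002, -0.002,  0.001, -0.001, -0.001]), 'tau': array([-1.0000e-03, -4.4550e+01,  2.9521e+01,  1.6000e-02, -0.0000e+00,
       -0.0000e+00]), 'tool_pos': array([ 0.262, -0.566,  0.241]), 'orientation': array([ 0.977,  0.215, -0.   , -0.001]), 'wrist_force': array([-0.404, -0.431, -0.105]), 'ft_torque': array([-0.033, -0.007,  0.006]), 'finger_force': np.float64(0.0), 'width': np.float64(0.086)}
scene bottle_white [([0.4237, -0.1475, 0.0498], 0.83)]
scene bottle_black [([0.4462, -0.3044, 0.0485], 0.62)]
scene dock [([0.4169, 0.1889, 0.1226], 0.83)]
scene salt_jar [([0.6401, -0.2095, 0.0686], 0.83), ([0.4156, 0.1904, 0.1215], 0.24)]
scene beaker [([0.5991, -0.3171, 0.0631], 0.84)]
scene flap_near []
scene flap_far [([0.4606, 0.1591, 0.1453], 0.79), ([0.4468, -0.3031, 0.0461], 0.5)]
scene dock_mouth [([0.4208, 0.1928, 0.1164], 0.89)]
top bottle_white [([0.4321, -0.1507, 0.0695], 0.68)]
top bottle_black [([0.4557, -0.3004, 0.0606], 0.77)]
top dock [([0.4566, 0.1584, 0.1458], 0.87), ([0.4442, 0.1659, 0.1473], 0.36)]
top salt_jar [([0.6499, -0.2254, 0.1084], 0.87), ([0.4556, 0.1563, 0.1482], 0.66)]
top beaker [([0.6093, -0.3385, 0.0372], 0.65), ([0.649, -0.2265, 0.1087], 0.33)]
top flap_near [([0.441, 0.1679, 0.1477], 0.84), ([0.4557, -0.3033, 0.0608], 0.63), ([0.6092, -0.3413, 0.039], 0.45)]
top flap_far [([0.4657, 0.1539, 0.152], 0.9)]
top dock_mouth [([0.451, 0.1497, 0.1489], 0.78)]
```

View pics/top1.png

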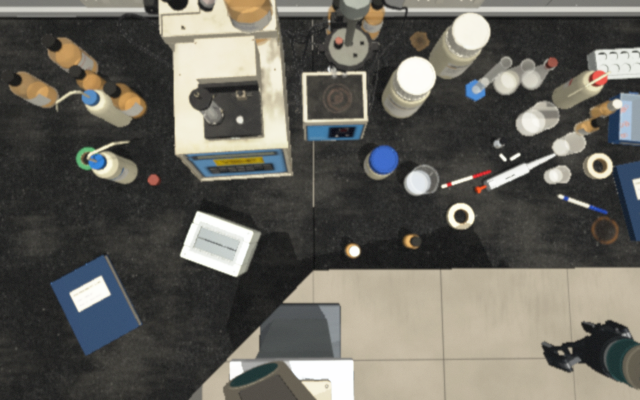

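View pics/scene1.png

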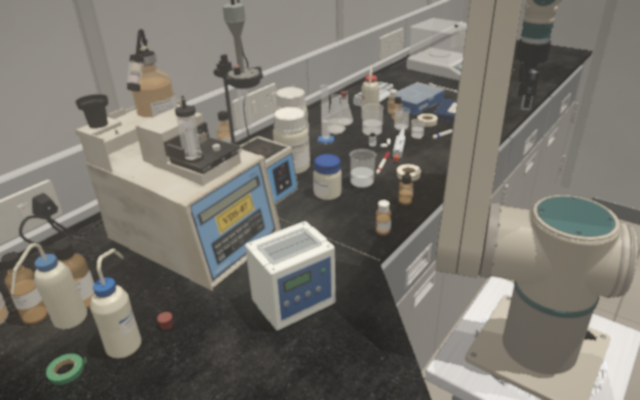

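The top view shows the white-capped bottle at about (353,251), the black-capped one at (411,241) and the dock at (220,243), slightly rotated. Next I measure from depth.

```bash
cat > h.py <<'E'
from bench import ctrl
import cv2, numpy as np
from scipy.spatial.transform import Rotation as R
def cloud(p, T=None):
    d=p["depth"]; v,u=np.nonzero(d>0); z=d[v,u]; K=p["mtx"]
    c=np.c_[(u-K[0,2])/K[0,0]*z, -(v-K[1,2])/K[1,1]*z, -z, np.ones_like(z)]
    T=np.linalg.inv(p["view"]) if T is None else T
    return (c@T.T)[:,:3], p["frame"][v,u].astype(int), np.c_[u,v]
def box(P,lo,hi): return np.all((P>lo)&(P<hi),axis=1)
E
python3 - <<'E'
from h import *
p=ctrl.grab_frame("top"); P,C,uv=cloud(p); print([k for k in p], p["mtx"].round(1).tolist())
m=box(P,[.3,.0,.135],[.6,.3,.17]); Q=P[m]; print(len(Q),np.median(Q[:,2]))
r=cv2.minAreaRect(Q[:,:2].astype(np.float32)*1000); print("dock",r)
br=C[m].sum(1); t=(br<480); 
for lo,hi in [(0,480),(480,800)]:
    k=(br>=lo)&(br<hi); print(lo,k.sum(),Q[k].mean(0).round(4))
print(np.histogram(br,10))
# inner grey throat
from scipy.ndimage import label
k=br<np.percentile(br,45)
print("grey?",cv2.minAreaRect(Q[k,:2].astype(np.float32)*1000))
for n,c in [("white",(.432,-.15)),("black",(.456,-.30)),("jar",(.65,-.225)),("beaker",(.61,-.335))]:
    q=P[box(P,[c[0]-.04,c[1]-.04,.02],[c[0]+.04,c[1]+.04,.2])]; zt=q[:,2].max()
    k=q[:,2]>zt-.012; (x,y),rr=cv2.minEnclosingCircle(q[k,:2].astype(np.float32)*1000); print(n,zt.round(4),k.sum(),q[k].mean(0).round(4),round(x,1),round(y,1),round(rr,1))
f=p["frame"][200:290,170:270,::-1]; cv2.imwrite("pics/dockcrop.png",cv2.resize(f,None,fx=6,fy=6,interpolation=cv2.INTER_CUBIC))
E
```

```text
['frame', 'depth', 'mtx', 'view', 'shot'] [[416.5, 0.0, 316.5], [0.0, 416.5, 197.3], [0.0, 0.0, 1.0]]
2937 0.14841269157361736
dock ((451.3824462890625, 161.91635131835938), (140.5137939453125, 110.08610534667969), 69.85653686523438)
0 18 [0.4512 0.1594 0.1468]
480 2919 [0.4512 0.1612 0.1482]
(array([  10,    8,   21,   53,  108,  696,  111,  205,  397, 1328]), array([417. , 451.6, 486.2, 520.8, 555.4, 590. , 624.6, 659.2, 693.8,
       728.4, 763. ]))
grey? ((451.3824462890625, 161.91635131835938), (140.5137939453125, 110.08610534667969), 69.85653686523438)
white 0.0898 89 [ 0.4304 -0.1592  0.085 ] 430.4 -159.3 12.5
black 0.0868 89 [ 0.4524 -0.3116  0.0827] 452.5 -312.4 13.2
jar 0.1098 615 [ 0.6536 -0.2328  0.1042] 654.2 -234.3 35.1
beaker 0.096 148 [ 0.6081 -0.3422  0.0892] 604.7 -335.9 37.2
```

View pics/dockcrop.png

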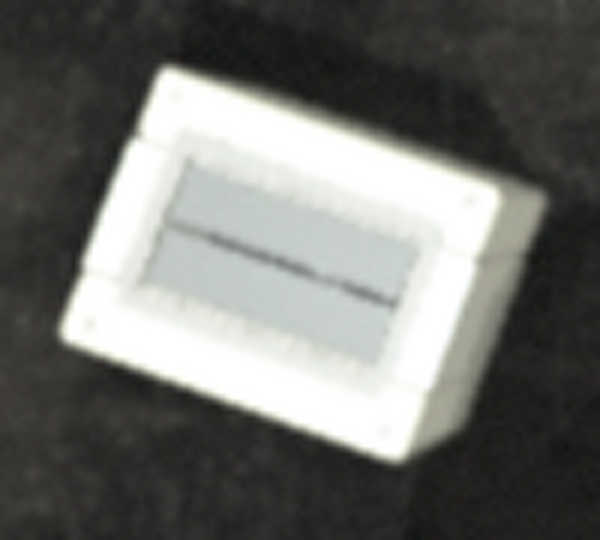

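```bash
python3 -m pendant '[[[0.04,-0.03,0.01],-8,100],[[0.08,-0.07,0.02],-17,100],[[0.12,-0.11,0.03],-25,100],[[0.16,-0.15,0.04],-34,100],[[0.2,-0.18,0.04],-42,100],[[0.24,-0.22,0.04],-51,100],[[0.28,-0.25,0.04],-59,100],[[0.31,-0.28,0.04],-68,100],[[0.323,-0.299,0.04],-76,100],[[0.323,-0.299,0.04],-84,100]]' 40
python3 -m pendant '[[[0,0,0],-8,100],[[0,0,0],-16,100],[[0,0,0],-24,100],[[0,0,0],-32,100],[[0,0,0],-40,100],[[0,0,0],-48,100],[[0,0,0],-51,100],[[0,0,0],-51,100],[[0,0,0],-51,100],[[0,0,0],-51,100]]'
cat >> h.py <<'E'
def tool():
    s=ctrl.get_state(); return s, np.array(s["tool_pos"]), R.from_quat(s["orientation"]).as_matrix()
def wristcloud():
    s,t,M=tool(); p=ctrl.grab_frame("wrist"); T=np.eye(4); T[:3,:3]=M; T[:3,3]=t
    return p,*cloud(p,T@p["tool_from_camera"])
def report(goal=None):
    s,t,M=tool(); print("t",round(s["clock"],2),"tcp",t.round(4),"x",M[:,0].round(3),"y",M[:,1].round(3),"z",M[:,2].round(3),"F",np.round(s["wrist_force"],2),"w",round(s["width"],4),"joints",np.round(s["joints"],2))
    yaw=np.degrees(np.arctan2(M[1,1],M[0,1])); print("yaxis deg",yaw.round(2))
    if goal is not None: print("shift",(M.T@(np.array(goal)-t)).round(4))
E
python3 - <<'E'
from h import *
report([.4304,-.1593,.071])
p,P,C,uv=wristcloud(); cv2.imwrite("pics/w1.png",p["frame"][:,:,::-1])
print(ctrl.search_frame(p,"bottle_white")[:2])
q=P[box(P,[.38,-.21,.078],[.48,-.11,.1])]; print(len(q))
if len(q): print(np.median(q,0), q[:,2].max(), cv2.minEnclosingCircle(q[:,:2].astype(np.float32)*1000))
E
```

```text
clock: 1.95
tool_pos: [0.4306, -0.1554, 0.2024]
orientation: [0.576, 0.817, 0.001, -0.001]
wrist_force: [-0.4, -1.3, 0.3]
width: 0.0857
finger_force: 0.0
clock: 2.95
tool_pos: [0.4301, -0.1601, 0.2024]
orientation: [0.175, 0.985, -0.0, 0.0]
wrist_force: [-0.2, 0.4, -0.3]
width: 0.0856
finger_force: 0.0
t 2.95 tcp [ 0.4301 -0.1601  0.2024] x [-0.939  0.345 -0.   ] y [ 0.345  0.939 -0.   ] z [ 0. -0. -1.] F [-0.15  0.43 -0.26] w 0.0856 joints [-0.5   0.01 -0.43  1.14 -0.   -0.14]
yaxis deg 69.81
shift [0.     0.0008 0.1314]
[{'position': [0.4279, -0.157, 0.0623], 'score': 0.86}]
725
[ 0.43086972 -0.15896572  0.08608571] 0.08866418587543323 ((432.036376953125, -159.3929443359375), 12.855563163757324)
```

View pics/w1.png

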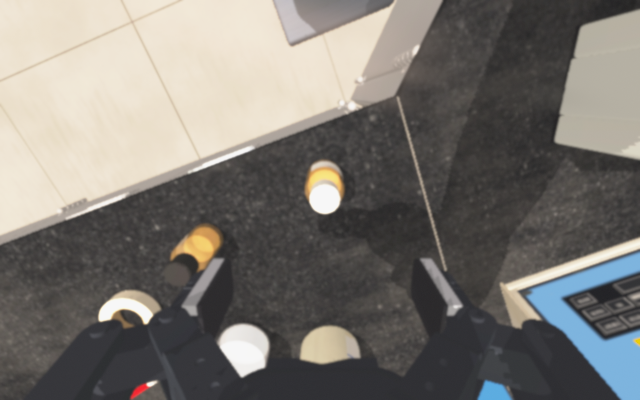

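The wrist picture shows the white cap at (324,197), centred between the fingers. The black bottle at (180,265) is clear of them. Cap top height of 0.086 agrees with the given size.

```bash
python3 -m pendant '[[[-0.001,0.001,0.03],0,80],[[-0.001,0.001,0.06],0,80],[[-0.001,0.001,0.09],0,80],[[-0.001,0.001,0.11],0,80],[[-0.001,0.001,0.122],0,80],[[-0.001,0.001,0.129],0,80],[[-0.001,0.001,0.129],0,80],[[-0.001,0.001,0.129],0,15],[[-0.001,0.001,0.129],0,15],[[-0.001,0.001,0.129],0,15]]' 40
python3 -m pendant '[[[0,0,0],0,15],[[0,0,0],0,15],[[0,0,0],0,15],[[0,0,0],0,15],[[0,0,-0.005],0,15],[[0,0,-0.015],0,15],[[0,0,-0.03],0,15],[[0,0,-0.05],0,15],[[0,0,-0.07],0,15],[[0,0,-0.07],0,15]]' 40
python3 - <<'E'
from h import *
report()
E
```

```text
clock: 4.05
tool_pos: [0.4322, -0.1599, 0.0743]
orientation: [0.175, 0.985, -0.0, 0.001]
wrist_force: [-0.3, 0.1, 0.3]
width: 0.0255
finger_force: 1.3
clock: 5.05
tool_pos: [0.4335, -0.1606, 0.1464]
orientation: [0.175, 0.985, -0.001, 0.003]
wrist_force: [-0.2, 0.1, -1.5]
width: 0.0237
finger_force: 39.4
t 5.05 tcp [ 0.4335 -0.1606  0.1464] x [-0.939  0.344 -0.006] y [ 0.344  0.939 -0.001] z [ 0.005 -0.003 -1.   ] F [-0.17  0.13 -1.54] w 0.0237 joints [-0.49  0.06 -0.5   1.   -0.   -0.14]
yaxis deg 69.85
```

```bash
python3 -m pendant '[[[0.003,0.01,-0.03],0,15],[[0.01,0.03,-0.06],0,15],[[0.02,0.07,-0.09],0,15],[[0.03,0.105,-0.104],0,15],[[0.042,0.14,-0.104],0,15],[[0.055,0.18,-0.104],0,15],[[0.065,0.215,-0.104],0,15],[[0.077,0.25,-0.104],0,15],[[0.087,0.285,-0.104],0,15],[[0.094,0.309,-0.104],0,15]]' 40
python3 -m pendant '[[[0,0,0],0,15],[[0,0,0],0,15],[[0,0,0],0,15],[[0,0,0],0,15],[[0,0,0],0,15],[[0,0,0],0,15],[[0,0,0],0,15],[[0,0,0],0,15],[[0,0,0],0,15],[[0,0,0],0,15]]'
python3 - <<'E'
from h import *
report([.4514,.1619,.245])
p,P,C,uv=wristcloud(); cv2.imwrite("pics/w2.png",p["frame"][:,:,::-1])
Q=P[box(P,[.33,.05,.14],[.57,.28,.158])]
if len(Q)>20: print("dock wrist",len(Q),np.median(Q[:,2]),cv2.minAreaRect(Q[:,:2].astype(np.float32)*1000))
p=ctrl.grab_frame("scene"); cv2.imwrite("pics/s2.png",p["frame"][150:350,200:400,::-1].repeat(3,0).repeat(3,1))
P,C,uv=cloud(p)
amb=(C[:,0]-C[:,2]>50)&box(P,[.38,.08,.15],[.52,.24,.3])
q=P[amb]; print("amber",len(q)); 
if len(q): print(q.min(0).round(4),q.max(0).round(4),np.median(q,0).round(4))
E
```

```text
clock: 6.05
tool_pos: [0.4488, 0.165, 0.2464]
orientation: [0.174, 0.985, -0.0, -0.001]
wrist_force: [-0.2, -0.1, -1.0]
width: 0.0238
finger_force: 39.6
clock: 7.05
tool_pos: [0.4496, 0.163, 0.2473]
orientation: [0.175, 0.985, -0.0, 0.0]
wrist_force: [0.1, -0.1, -0.8]
width: 0.0235
finger_force: 39.6
t 7.05 tcp [0.4496 0.163  0.2473] x [-0.939  0.344 -0.   ] y [0.344 0.939 0.   ] z [ 0. -0. -1.] F [ 0.13 -0.11 -0.77] w 0.0235 joints [ 0.21  0.01 -0.32  1.23 -0.    0.56]
yaxis deg 69.86
shift [-0.0021 -0.0004  0.0023]
dock wrist 18220 0.14993967510178097 ((452.6819763183594, 162.56939697265625), (140.3030548095703, 109.05198669433594), 69.8587646484375)
amber 158
[0.43   0.1627 0.1836] [0.4569 0.1848 0.2368] [0.4379 0.1763 0.2269]
```

View pics/s2.png

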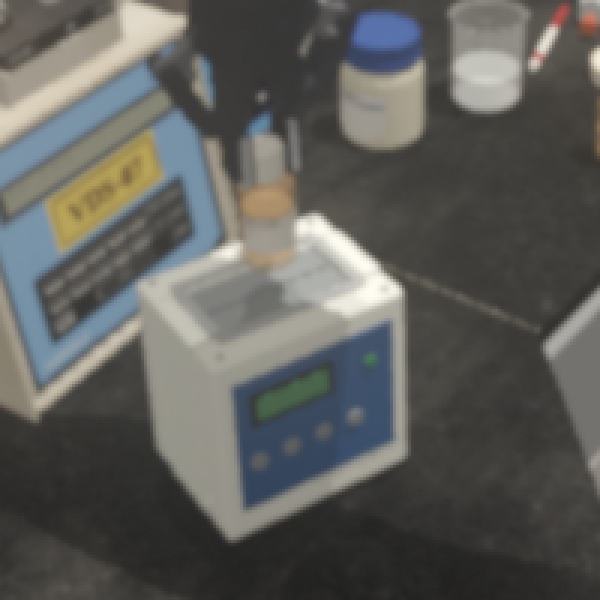

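View pics/w2.png

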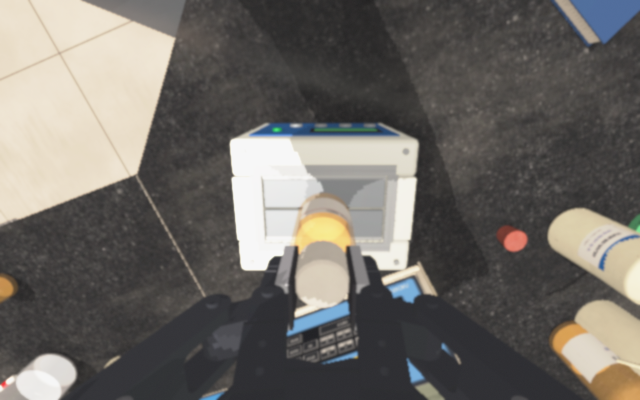

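Both pictures show the bottle hanging upright over the throat, with the cap at about (325,280) in the wrist view and the dock throat centred near (325,210). I'll measure the bottle relative to the dock in one frame.

Run:
```python
from h import *
s,t,M=tool(); p=ctrl.grab_frame("wrist"); P,C,uv=cloud(p,p["tool_from_camera"])
D=P[box(P,[-.1,-.1,.09],[.1,.1,.105])]
d=D[:,2]; print("dock in tool",np.median(d),np.percentile(D,[.2,99.8],axis=0)[:,:2].round(4))
for z0,z1 in [(-.02,-.01),(-.01,0),(0,.01),(.015,.025),(.025,.035),(.035,.045),(.045,.055),(.055,.065),(.065,.08)]:
    q=P[box(P,[-.03,-.022,z0],[.03,.022,z1])]
    if len(q)>10: print(z0,len(q),np.percentile(q,[2,50,98],axis=0)[:,:2].round(4).tolist())
# grey flap region by colour
g=box(P,[-.1,-.1,.09],[.1,.1,.12])&(np.ptp(C,axis=1)<40)
```

```text
dock in tool 0.09736750875824628 [[-0.0566 -0.0689]
 [ 0.0513  0.0701]]
-0.02 2830 [[-0.01, -0.0191], [0.0038, -0.0006], [0.0118, 0.0202]]
-0.01 1021 [[0.0041, -0.0211], [0.0108, 0.0004], [0.0129, 0.0212]]
0 664 [[0.0049, -0.0191], [0.0109, -0.0001], [0.0131, 0.0201]]
0.015 545 [[0.0071, -0.0169], [0.0164, -0.0005], [0.0188, 0.0162]]
0.025 424 [[0.0073, -0.0163], [0.0169, 0.0006], [0.0193, 0.0166]]
0.035 313 [[0.008, -0.0162], [0.0176, 0.0006], [0.0195, 0.0167]]
0.045 260 [[0.0077, -0.0164], [0.0174, 0.0007], [0.0194, 0.0167]]
0.055 184 [[0.0079, -0.0165], [0.0173, -0.0005], [0.0192, 0.0157]]
0.065 90 [[0.0085, -0.0156], [0.0168, 0.0005], [0.019, 0.0165]]
```

```bash
python3 -m pendant '[[[-0.003,0.0005,0.005],0,15],[[-0.003,0.0005,0.015],0,15],[[-0.003,0.0005,0.025],0,15],[[-0.003,0.0005,0.035],0,15],[[-0.003,0.0005,0.045],0,15],[[-0.003,0.0005,0.055],0,15],[[-0.003,0.0005,0.065],0,15],[[-0.003,0.0005,0.075],0,15],[[-0.003,0.0005,0.08],0,15],[[-0.003,0.0005,0.08],0,15]]' 40
python3 - <<'E'
from h import *
report([.452,.1622,.1185])
E
```

```text
clock: 8.2
tool_pos: [0.4512, 0.1623, 0.1655]
orientation: [0.175, 0.985, -0.0, -0.002]
wrist_force: [0.7, 1.2, -4.6]
width: 0.0241
finger_force: 39.4
t 8.2 tcp [0.4512 0.1623 0.1655] x [-0.939  0.344  0.003] y [ 0.344  0.939 -0.001] z [-0.003 -0.    -1.   ] F [ 0.75  1.21 -4.56] w 0.0241 joints [ 0.21  0.08 -0.44  1.06  0.    0.56]
yaxis deg 69.85
shift [-0.0009  0.0002  0.047 ]
```

```bash
python3 -m pendant '[[[0,0,0.003],0,15],[[0,0,0.008],0,15],[[0,0,0.013],0,15],[[0,0,0.018],0,15],[[0,0,0.023],0,15],[[0,0,0.028],0,15],[[0,0,0.033],0,15],[[0,0,0.037],0,15],[[0,0,0.039],0,15],[[0,0,0.039],0,15]]' 40
python3 - <<'E'
from h import *
report([.452,.1622,.1185])
E
```

```text
clock: 9.2
tool_pos: [0.4518, 0.1624, 0.1274]
orientation: [0.175, 0.985, -0.0, -0.001]
wrist_force: [1.5, 1.1, -2.1]
width: 0.0239
finger_force: 39.6
t 9.2 tcp [0.4518 0.1624 0.1274] x [-0.939  0.344  0.001] y [ 0.344  0.939 -0.001] z [-0.002 -0.    -1.   ] F [ 1.49  1.06 -2.14] w 0.0239 joints [ 0.21  0.12 -0.48  0.97  0.    0.56]
yaxis deg 69.86
shift [-0.0002 -0.0001  0.0089]
```

```bash
python3 -m pendant '[[[0,0,0.002],0,15],[[0,0,0.004],0,15],[[0,0,0.006],0,15],[[0,0,0.007],0,15],[[0,0,0.008],0,15],[[0,0,0.009],0,15],[[0,0,0.01],0,15],[[0,0,0.011],0,15],[[0,0,0.011],0,15],[[0,0,0.011],0,15]]' 40
python3 - <<'E'
from h import *
report()
E
```

```text
clock: 10.2
tool_pos: [0.4528, 0.1625, 0.1177]
orientation: [0.175, 0.985, 0.0, 0.0]
wrist_force: [-1.1, -0.4, 6.4]
width: 0.0241
finger_force: 40.2
t 10.2 tcp [0.4528 0.1625 0.1177] x [-0.939  0.344 -0.001] y [0.344 0.939 0.   ] z [ 0.001  0.    -1.   ] F [-1.12 -0.39  6.42] w 0.0241 joints [ 0.21  0.13 -0.49  0.95 -0.    0.56]
yaxis deg 69.85
```

```bash
python3 -m pendant '[[[0,0,0],0,46],[[0,0,0],0,46],[[0,0,0],0,46],[[0,0,0],0,46],[[0,0,0],0,46],[[0,0,-0.01],0,46],[[0,0,-0.025],0,46],[[0,0,-0.045],0,46],[[0,0,-0.065],0,46],[[0,0,-0.075],0,46]]' 40
python3 -m pendant '[[[0,0,0],0,0],[[0,0,0],0,0],[[0,0,0],0,0],[[0,0,0],0,0],[[0,0,0],0,0],[[0,0,0],0,0],[[0,0,0],0,0],[[0,0,0],0,0],[[0,0,0],0,0],[[0,0,0],0,0]]' 20
python3 - <<'E'
from h import *
report([.452,.1622,.15])
p,P,C,uv=wristcloud(); cv2.imwrite("pics/w3.png",p["frame"][:,:,::-1])
E
```

```text
clock: 11.2
tool_pos: [0.4538, 0.1627, 0.1949]
orientation: [0.175, 0.985, 0.001, 0.002]
wrist_force: [0.9, 0.8, 0.4]
width: 0.0392
finger_force: 0.0
clock: 12.2
tool_pos: [0.4526, 0.1625, 0.1923]
orientation: [0.175, 0.985, 0.0, 0.0]
wrist_force: [-0.9, -0.7, -0.6]
width: -0.0001
finger_force: 0.0
t 12.2 tcp [0.4526 0.1625 0.1923] x [-0.939  0.344 -0.   ] y [0.344 0.939 0.   ] z [ 0.  0. -1.] F [-0.89 -0.69 -0.61] w -0.0001 joints [ 0.21  0.05 -0.4   1.12 -0.    0.56]
yaxis deg 69.85
shift [ 0.0004 -0.0004  0.0423]
```

View pics/w3.png

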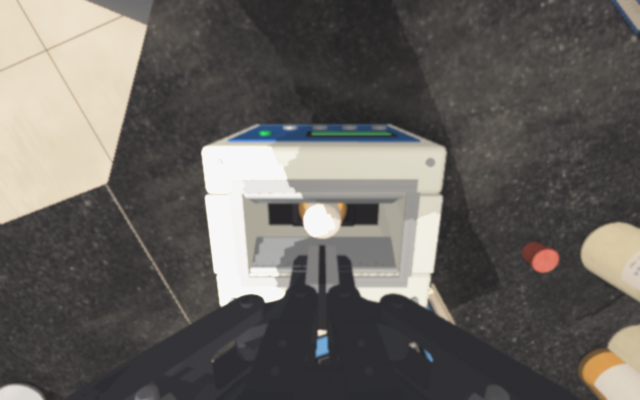

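The wrist picture shows the released cap at (322,220). The far flap (325,250) leans on it and the near flap still hangs open (325,195). I'll check the cap's height and position.

Run:
```python
from h import *
s,t,M=tool(); p,P,C,uv=wristcloud()
Rz=np.array([[np.cos(-.3515),-np.sin(-.3515)],[np.sin(-.3515),np.cos(-.3515)]])
L=P.copy(); L[:,:2]=(P[:,:2]-[.4522,.1623])@Rz   # dock frame
w=(C.min(1)>190)&box(L,[-.022,-.025,.1],[.024,.025,.145]); q=L[w]; print(len(q),np.percentile(q,[2,50,98],axis=0).round(4).tolist())
for x in np.arange(-.03,.03,.004):
    k=box(L,[x,-.006,.02],[x+.004,.006,.2]); k2=box(L,[x,.025,.0],[x+.004,.04,.2]); 
    print(x.round(3),"mid",np.percentile(L[k,2],[5,50,95]).round(3) if k.sum()>5 else None,"side",np.percentile(L[k2,2],[5,50,95]).round(3) if k2.sum()>5 else None)
```

```text
894 [[-0.0115, -0.0118, 0.1276], [0.0, -0.0016, 0.1298], [0.0104, 0.0099, 0.1311]]
-0.03 mid [0.15  0.151 0.152] side [0.15  0.151 0.152]
-0.026 mid [0.147 0.149 0.15 ] side [0.148 0.149 0.15 ]
-0.022 mid [0.138 0.141 0.142] side [0.137 0.14  0.142]
-0.018 mid [0.13  0.134 0.137] side [0.13  0.134 0.137]
-0.014 mid [0.127 0.192 0.199] side [0.126 0.127 0.128]
-0.01 mid [0.129 0.13  0.191] side None
-0.006 mid [0.129 0.13  0.131] side None
-0.002 mid [0.129 0.13  0.131] side None
0.002 mid [0.129 0.13  0.131] side None
0.006 mid [0.129 0.13  0.131] side [0.071 0.072 0.075]
0.01 mid [0.127 0.129 0.13 ] side [0.071 0.127 0.13 ]
0.014 mid [0.128 0.131 0.133] side [0.071 0.131 0.136]
0.018 mid None side [0.071 0.138 0.142]
0.022 mid None side [0.071 0.144 0.149]
0.026 mid None side [0.071 0.092 0.151]
```

Cap top is at 0.130 and centred within 2 mm, so the bottle stands upright on the lift with both flaps resting on the cap. Next I press with shut tips.

```bash
python3 -m pendant '[[[0,0,0.006],0,0],[[0,0,0.014],0,0],[[0,0,0.022],0,0],[[0,0,0.03],0,0],[[0,0,0.036],0,0],[[0,0,0.041],0,0],[[0,0,0.045],0,0],[[0,0,0.047],0,0],[[0,0,0.047],0,0],[[0,0,0.047],0,0]]' 20
python3 -m pendant '[[[0,0,0.001],0,0],[[0,0,0.002],0,0],[[0,0,0.003],0,0],[[0,0,0.004],0,0],[[0,0,0.005],0,0],[[0,0,0.006],0,0],[[0,0,0.007],0,0],[[0,0,0.008],0,0],[[0,0,0.009],0,0],[[0,0,0.01],0,0]]'
```

```text
clock: 13.3
tool_pos: [0.4528, 0.1625, 0.1455]
orientation: [0.175, 0.985, 0.0, 0.0]
wrist_force: [-0.2, 0.1, -0.1]
width: 0.0001
finger_force: 0.0
clock: 14.3
tool_pos: [0.454, 0.1628, 0.1368]
orientation: [0.175, 0.985, 0.001, 0.001]
wrist_force: [-1.9, 0.1, 8.6]
width: -0.0002
finger_force: 3.9
```

```bash
python3 -m pendant '[[[0,0,0.001],0,0],[[0,0,0.002],0,0],[[0,0,0.003],0,0],[[0,0,0.004],0,0],[[0,0,0.005],0,0],[[0,0,0.005],0,0],[[0,0,0.005],0,0],[[0,0,0.005],0,0],[[0,0,0.005],0,0],[[0,0,0.005],0,0]]'
python3 -m pendant '[[[0,0,0.0005],0,0],[[0,0,0.001],0,0],[[0,0,0.0015],0,0],[[0,0,0.002],0,0],[[0,0,0.0025],0,0],[[0,0,0.003],0,0],[[0,0,0.003],0,0],[[0,0,0.003],0,0],[[0,0,0.003],0,0],[[0,0,0.003],0,0]]'
```

```text
clock: 15.3
tool_pos: [0.4537, 0.1628, 0.1314]
orientation: [0.175, 0.985, 0.001, 0.001]
wrist_force: [-0.3, 1.3, 5.2]
width: -0.0002
finger_force: 3.0
clock: 16.3
tool_pos: [0.4538, 0.1628, 0.1284]
orientation: [0.175, 0.985, 0.001, 0.001]
wrist_force: [-0.5, 0.6, 5.8]
width: 0.0001
finger_force: 3.1
```

```bash
python3 -m pendant '[[[0,0,0.0005],0,0],[[0,0,0.001],0,0],[[0,0,0.0015],0,0],[[0,0,0.002],0,0],[[0,0,0.0025],0,0],[[0,0,0.003],0,0],[[0,0,0.003],0,0],[[0,0,0.003],0,0],[[0,0,0.003],0,0],[[0,0,0.003],0,0]]'
```

```text
clock: 17.3
tool_pos: [0.4538, 0.1628, 0.1254]
orientation: [0.175, 0.985, 0.001, 0.001]
wrist_force: [1.0, -0.4, 6.4]
width: 0.0
finger_force: 3.1
```

```bash
python3 -m pendant '[[[0,0,0.0005],0,0],[[0,0,0.001],0,0],[[0,0,0.0015],0,0],[[0,0,0.002],0,0],[[0,0,0.002],0,0],[[0,0,0.002],0,0],[[0,0,0.002],0,0],[[0,0,0.002],0,0],[[0,0,0.002],0,0],[[0,0,0.002],0,0]]'
```

```text
clock: 18.3
tool_pos: [0.4541, 0.1628, 0.124]
orientation: [0.175, 0.985, 0.001, 0.002]
wrist_force: [0.1, 0.5, 8.8]
width: 0.0
finger_force: 4.8
```

Force rises and the motion lags, so the seat has been met. I'll continue in small steps.

```bash
python3 -m pendant '[[[0,0,0.0005],0,0],[[0,0,0.001],0,0],[[0,0,0.001],0,0],[[0,0,0.001],0,0],[[0,0,0.001],0,0],[[0,0,0.001],0,0],[[0,0,0.001],0,0],[[0,0,0.001],0,0],[[0,0,0.001],0,0],[[0,0,0.001],0,0]]'
```

```text
clock: 19.3
tool_pos: [0.4544, 0.1629, 0.1234]
orientation: [0.175, 0.985, 0.001, 0.002]
wrist_force: [-1.8, -0.2, 11.5]
width: -0.0003
finger_force: 5.8
```

```bash
python3 -m pendant '[[[0,0,0.0005],0,0],[[0,0,0.001],0,0],[[0,0,0.001],0,0],[[0,0,0.001],0,0],[[0,0,0.001],0,0],[[0,0,0.001],0,0],[[0,0,0.001],0,0],[[0,0,0.001],0,0],[[0,0,0.001],0,0],[[0,0,0.001],0,0]]'
```

```text
clock: 20.3
tool_pos: [0.4547, 0.1628, 0.1233]
orientation: [0.175, 0.985, 0.001, 0.002]
wrist_force: [-2.4, -1.1, 16.0]
width: -0.0
finger_force: 9.5
```

Solid now: 16 N in total, about 10 N over the lift's force. I withdraw straight up.

```bash
python3 -m pendant '[[[0,0,-0.002],0,0],[[0,0,-0.005],0,0],[[0,0,-0.01],0,0],[[0,0,-0.02],0,0],[[0,0,-0.035],0,0],[[0,0,-0.055],0,0],[[0,0,-0.08],0,0],[[0,0,-0.1],0,0],[[0,0,-0.115],0,0],[[0,0,-0.12],0,0]]'
python3 -m pendant '[[[0,0,0],0,0],[[0,0,0],0,0],[[0,0,0],0,0],[[0,0,0],0,0],[[0,0,0],0,0],[[0,0,0],0,0],[[0,0,0],0,0],[[0,0,0],0,0],[[0,0,0],0,0],[[0,0,0],0,0]]'
python3 - <<'E'
from h import *
p,P,C,uv=wristcloud(); cv2.imwrite("pics/w4.png",p["frame"][:,:,::-1]); report()
Rz=np.array([[np.cos(-.3515),-np.sin(-.3515)],[np.sin(-.3515),np.cos(-.3515)]])
L=P.copy(); L[:,:2]=(P[:,:2]-[.4522,.1623])@Rz
for x in np.arange(-.03,.03,.006):
    k=box(L,[x,-.04,.02],[x+.006,.04,.17]); print(x.round(3),np.percentile(L[k,2],[2,50,98]).round(3) if k.sum()>5 else None)
E
```

```text
clock: 21.3
tool_pos: [0.4533, 0.1623, 0.2425]
orientation: [0.175, 0.985, 0.0, 0.001]
wrist_force: [0.2, 0.9, 0.3]
width: 0.0004
finger_force: 0.0
clock: 22.3
tool_pos: [0.4526, 0.1625, 0.2403]
orientation: [0.175, 0.985, 0.0, 0.0]
wrist_force: [-0.6, -0.1, 0.3]
width: -0.0001
finger_force: 0.0
t 22.35 tcp [0.4526 0.1625 0.2403] x [-0.939  0.344 -0.   ] y [0.344 0.939 0.   ] z [ 0.  0. -1.] F [-0.18 -0.7  -0.42] w -0.0 joints [ 0.21  0.02 -0.33  1.22  0.    0.56]
yaxis deg 69.85
-0.03 [0.148 0.15  0.152]
-0.024 [0.147 0.148 0.149]
-0.018 [0.146 0.148 0.149]
-0.012 [0.147 0.148 0.149]
-0.006 [0.147 0.148 0.149]
-0.0 [0.146 0.148 0.149]
0.006 [0.146 0.148 0.149]
0.012 [0.146 0.148 0.149]
0.018 [0.146 0.148 0.149]
0.024 [0.073 0.149 0.152]
```

View pics/w4.png

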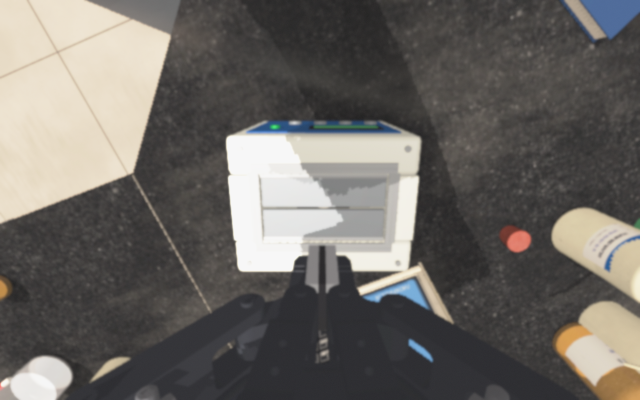

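Both flaps lie level over the throat (325,208), flat at 0.148 in the depth data, and the tool is clear. I'm handing the job in.

```bash
python3 -c "
from bench import ctrl
print(ctrl.hand_in())"
```

```text
the job is handed in; nothing more can be done
None
```

I pressed the white-capped bottle onto the seat with about 10 N beyond the lift's force, withdrew, saw both flaps shut over it, and handed the job in at about 22 s; no verdict came back.

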